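# Clear the jammed vial feeder and sort the vials by cap colour

### The arm

A 6-joint arm with a two-finger parallel gripper is mounted at the origin on a cart in front of the work surface, level with it; the furniture and walls round the work are solid. World frame = base frame: x ahead of the robot, y to its left, z up, the work surface at z = 0. Lengths are in m, angles in degrees, forces in N, time in s.
With the tool pointing down it reaches from about 0.3 to 0.75 m from the base axis. Payload 8.5 kg.
Tool frame: the origin (TCP) lies midway between the tips of the shut fingers; the grasp point (between the pads) lies 19 mm behind it; z points along the fingers, y is the line along which they close (so a half turn about z gives the same grasp; the last joint's range is limited). The gripper opens to 85 mm and grips with 20 to 120 N. Pads are 22 mm wide; open, the fingers measure 114 mm over their backs; the gripper's body (76 mm by 85 mm) begins 54 mm behind the grasp point. The pads swing forward as they close: fully open they stand 13 mm farther back than shut.
Start: joints at [-84.93, 21.807, 74.336, -0, 83.858, -12.336], TCP at [0.165, -0.525, 0.231] pointing down, gripper open.
Joint ranges: [-178.18, 178.18], [-50.72, 133.34], [12.68, 142.11], [-81.47, 261.47], [9.98, 163.14], [-165.26, 165.26]. Speed limits (degrees/s): [136.94, 136.94, 180, 180, 180, 180].

### API

Orientations are given as a 3x3 rotation matrix whose columns are the frame's x, y, z axes.
In Python, from rig import env, viewer, recognise, pinpoint gives the robot as it stands.
- The arm moves only by the tool move_arm, never from a script. Its argument "plan" is text: rows parted by semicolons, each of 7 numbers parted by spaces: the shift along the tool's x, y, z in m, then the turn, a rotation vector about the tool's x, y, z in rad, then the finger opening in m, from 0 to 0.0854. A call has 1 to 12 rows; each row shifts and turns the commanded pose from where the row before left it, along the tool's axes as they then stand; what a row does not reach is not made up. A row lasts 1/8 s, in which the tool goes at most 62.5 mm and 10.7 degrees, less where a joint would pass 70% of its speed; a pose out of reach is approached as far as the arm can. A call is refused whole if a number of a shift passes 0.0625 or a number of a turn 0.188, either way. A call with a gripper value outside its range is refused whole. The fingers move at their own pace and stop on an object; "grip_force" is the grip in N (left out, the last holds). Time passes only in rows, so rows that do not move let the fingers close. It gives the time, the measured TCP pose, the force, the opening and the grip force at its end, in the units of the state.
- env.observe(): the state, without advancing time (a new reading comes with each control period).
- viewer.get_image(name): name is "scene" or "top" or "wrist"; returns (picture, depth): 384x512x3 uint8, red, green, blue; 384x512 float32, m along the optical axis (not along the pixel's ray), 0 where there is no reading.
- viewer.calibration(name): a dict with "fx", "fy", "cx", "cy" (pixels), "R" (3x3) and "t" (3): a world point X has camera coordinates R X + t. Camera axes: x right, y down, z forward; pixel columns grow to the right and rows downward; lengths in m; the calibration is good to about 2 mm. A picture is of the moment at which its call begins: read the wrist's pose just before it. calibration takes no time and is no camera call; for the wrist camera it gives the pose at the moment of the call.
- env.close_job(): hands the job in; it is judged then, once.
Trained networks look in the newest picture that a camera, given by its name, has taken for a name from the list of things; names that differ only in an ending like _2 or _b are one class to them, and where a whole thing is asked for, a point or a joint stands for the part that bears it (a point fixed in the world has none). Each returns a list of dicts, best first, with "conf" (0 to 1); they miss things now and then, are a little off and sometimes report something else, mostly with a low value. They report only what shows in the picture. A call takes as long as a camera call.
- recognise(camera, name): "extent" ([centre column, centre row, width, height] in pixels, round what is visible of it).
- pinpoint(camera, name): "pixel" ([column, row] in pixels: a listed point, or the origin of a listed thing).
The state is a dict: "time_s": time; "q": joint angles; "qvel": joint speeds; "joint_efforts": joint torques, N m; "position": TCP position; "tool_rot": TCP orientation; "ft_force": force on the tool from outside, world axes, zero at the start; "wrist_torque": the same for the moment, N m; "grip_width": finger opening in m; "gripper_force": force on a finger pad.
Only numpy, scipy, OpenCV 4.12 (cv2) and the standard library are available. Lean on these libraries where they do the work, as an engineer would, in place of code of your own. Each camera call takes 0.05 s, during which the arm holds its last target. There are 200 camera calls.

### The job

The spring-fed vial feeder is jammed: a white dropper bottle, too fat for the gauge pins, got in ahead of the sample vials. First lift it out, so that the vials behind it advance to the end stop, and stand it in the free half of the white reagent tray beside its twin; then carry the three vials one after another from the feeder to the small trays, each into the tray of its cap's colour. Keep everything upright throughout, and leave each vial standing flat on its tray's floor.

Things in the scene. Friction and masses are not known exactly. Their poses are not given: they have to be found in the camera images.
- feeder: Vial feeder, fixed: grey base 220 x 66 mm, origin at the centre of its underside. Vials stand in single file along its x on a slippery floor 10 mm up, between rails (34 mm apart, 6 mm thick, tops 30 mm up). Outlet at -x: end stop face x = -96 mm, top 42 mm. Gauge pins at x = -60 mm (tops 33 mm) leave 29.5 mm: vials pass, the bottle jams at x = -53 mm, vials right behind.
- pusher (a joint): Travel (m) of the black spring follower that pushes the file to the feeder's end stop with 0.9 N, by itself, within 1.5 s: 0 at the start, 0.060 with three vials at the stop, 0.087 with two, 0.114 with one, 0.125 empty. The first vial then stands at feeder x = -82 mm, the next 27 mm behind each other. Block 27 mm wide, 50 mm high over the bench; fingers close across the lane above the rails.
- dropper: White plastic dropper bottle with a blue screw cap, jammed in the feeder lane: round, body diameter 32 mm, 75 mm tall in all (the body to about 64 mm, then the cap of 26 mm diameter), 50 g. Origin: centre of its underside, z up along its axis. An identical bottle, which stays where it is, stands in the reagent tray.
- reagent_tray: White open tray 80 x 124 mm, walls 16 mm high and 3 mm thick, floor 4 mm above the bench; fixed. Origin: centre of its underside; x is its short side, y its long side. The twin dropper bottle stands fixed in it at y = -33 mm; the free half is centred on x = 0, y = +30 mm, where the jammed bottle belongs.
- vial_red: Clear glass sample vial with a red screw cap and a white label band, standing in the feeder: diameter 27 mm, 58 mm tall (glass to 44 mm, then the cap of 24 mm diameter), 45 g. Origin: centre of its underside, z up along its axis. The order of the three vials in the lane changes from start to start.
- vial_yellow: Clear glass sample vial with a yellow screw cap and a white label band, standing in the feeder: diameter 27 mm, 58 mm tall (glass to 44 mm, then the cap of 24 mm diameter), 45 g. Origin: centre of its underside, z up along its axis. The order of the three vials in the lane changes from start to start.
- vial_green: Clear glass sample vial with a green screw cap and a white label band, standing in the feeder: diameter 27 mm, 58 mm tall (glass to 44 mm, then the cap of 24 mm diameter), 45 g. Origin: centre of its underside, z up along its axis. The order of the three vials in the lane changes from start to start.
- tray_red: Small red square tray 62 x 62 mm, fixed: walls 14 mm high and 4 mm thick, inside 54 x 54 mm, floor 4 mm above the bench, a lug on two sides. Origin: centre of its underside, z up. Takes the vial with the red cap.
- tray_yellow: Small yellow square tray 62 x 62 mm, fixed: walls 14 mm high and 4 mm thick, inside 54 x 54 mm, floor 4 mm above the bench, a lug on two sides. Origin: centre of its underside, z up. Takes the vial with the yellow cap.
- tray_green: Small green square tray 62 x 62 mm, fixed: walls 14 mm high and 4 mm thick, inside 54 x 54 mm, floor 4 mm above the bench, a lug on two sides. Origin: centre of its underside, z up. Takes the vial with the green cap.

How it is judged (in metres and radians):
On the way, in this order (a step that is already met when the one before it is completed fails the run):
1. with the bottle out of the way, all three vials, still in the lane, have advanced to the end stop (value of joint pusher between 0.054 and 0.066 m and y of vial_red in the frame of feeder between -0.009 and 0.009 m and x of each of vial_red, vial_yellow, vial_green in the frame of feeder below 0 m and z of each of vial_red, vial_yellow, vial_green in the frame of feeder below 0.016 m and y of vial_yellow in the frame of feeder between -0.009 and 0.009 m and y of vial_green in the frame of feeder between -0.009 and 0.009 m), for 0.1 s.
2. the bottle stands upright in the free half of the reagent tray, while the vials still wait in the lane (x of dropper in the frame of reagent_tray between -0.028 and 0.028 m and y of dropper in the frame of reagent_tray between -0.005 and 0.05 m and z of dropper in the frame of reagent_tray below 0.009 m and angle between dropper's own z axis and vertical below 0.12 rad and linear speed of dropper below 0.02 m/s and y of vial_red in the frame of feeder between -0.009 and 0.009 m and x of each of vial_red, vial_yellow, vial_green in the frame of feeder below 0 m and z of each of vial_red, vial_yellow, vial_green in the frame of feeder below 0.016 m and y of vial_yellow in the frame of feeder between -0.009 and 0.009 m and y of vial_green in the frame of feeder between -0.009 and 0.009 m), for 0.2 s.
At the end, for the whole second after the job is handed in: Dropper bottle upright in the reagent tray's free half, foot on its floor (within 28 mm of the long middle line, from 5 mm past the centre to 50 mm out); each vial upright (0.12 rad) in the tray of its cap colour, axis within 21 mm of its centre, foot under 5 mm above the floor; all at rest (x of dropper in the frame of reagent_tray between -0.028 and 0.028 m and y of dropper in the frame of reagent_tray between -0.005 and 0.05 m and z of dropper in the frame of reagent_tray below 0.009 m and angle between each of dropper, vial_red, vial_yellow, vial_green's own z axis and vertical below 0.12 rad and linear speed of each of dropper, vial_red, vial_yellow, vial_green below 0.02 m/s and horizontal distance between vial_red and tray_red below 0.021 m and z of vial_red in the frame of tray_red below 0.009 m and horizontal distance between vial_yellow and tray_yellow below 0.021 m and z of vial_yellow in the frame of tray_yellow below 0.009 m and horizontal distance between vial_green and tray_green below 0.021 m and z of vial_green in the frame of tray_green below 0.009 m); the robot touches nothing.
It fails at once if a vial or the bottle is tipped over (more than 45 degrees from upright) (angle between any of dropper, vial_red, vial_yellow, vial_green's own z axis and vertical above 0.785 rad).
It also fails if it takes over 104 s, if anything falls off the work surface, if the arm or the gripper's body presses on something with over 40 N, if the wrist force passes 120 N, or if a joint passes its speed limit or range.

## Working session

There is one attempt and no reset: what is moved stays moved. The work goes in short steps, Python scripts to look and compute and a tool call to move; the robot and the scene stay as the last step left them, time stands still between calls to the robot, and variables do not carry over. Pictures are saved under pics/ and viewed, at most 14 in all, crops included, and the job is handed in when it is done.

Besides the shell and the picture viewer there is one more tool, called after "Emit:" by a JSON object that holds its "op" and its "data". move_arm: Moves the arm, as the interface text tells. Its arguments: {"type":"object","properties":{"plan":{"type":"string"},"grip_force":{"type":"number"}},"required":["plan"]}

```bash
mkdir -p pics; ls; cat > h.py <<'E'
import numpy as np, cv2
from rig import env, viewer, recognise, pinpoint
def shot(c,fn=None):
    im,d=viewer.get_image(c)
    if fn: cv2.imwrite('pics/'+fn,im[:,:,::-1])
    return im,d,viewer.calibration(c)
def ray(k,u,v):
    R,t=np.array(k['R']),np.array(k['t'])
    return -R.T@t, R.T@np.array([(u-k['cx'])/k['fx'],(v-k['cy'])/k['fy'],1])
def atz(k,u,v,z):
    o,r=ray(k,u,v); return o+r*(z-o[2])/r[2]
def cloud(k,d):
    v,u=np.mgrid[:d.shape[0],:d.shape[1]]
    P=np.stack([(u-k['cx'])/k['fx']*d,(v-k['cy'])/k['fy']*d,d],-1)
    return (P-np.array(k['t']))@np.array(k['R'])
E
python3 - <<'E'
from h import *
np.set_printoptions(precision=4,suppress=True)
s=env.observe(); print(s['time_s'],s['position'],s['tool_rot'],s['grip_width'])
im,d,k=shot('top','top1.png'); print(k)
for n in ['feeder','pusher','dropper','reagent_tray','vial_red','vial_yellow','vial_green','tray_red','tray_yellow','tray_green']:
    for r in pinpoint('top',n)[:2]: print(n,r,atz(k,*r['pixel'],0.0))
im,d,k=shot('scene','scene1.png')
E
```

```text
pics
0.0 [ 0.1645 -0.5245  0.2307] [[ 0.9542  0.2991 -0.0001]
 [ 0.2991 -0.9542  0.0015]
 [ 0.0003 -0.0015 -1.    ]] 0.08541987456407188
{'fx': 424.2474996464878, 'fy': 424.2474996464878, 'cx': 255.8062753206291, 'cy': 194.02708260821842, 'R': array([[ 0.0146, -0.9999,  0.0052],
       [-0.9957, -0.015 , -0.0912],
       [ 0.0913, -0.0038, -0.9958]]), 't': array([0.2234, 0.5118, 0.8561])}
feeder {'pixel': [184.3, 174.9], 'conf': 0.81} [0.5492 0.384  0.    ]Traceback (most recent call last):
  File "<stdin>", line 6, in <module>
ValueError: it knows: dropper, feeder, reagent_tray, tray_green, tray_red, tray_yellow, vial_green, vial_red, vial_yellow
```

```bash
python3 - <<'E'
from h import *
np.set_printoptions(precision=4,suppress=True)
im,d,k=shot('top','top2.png'); np.savez('top.npz',im=im,d=d,**k)
for n in ['feeder','dropper','reagent_tray','vial_red','vial_yellow','vial_green','tray_red','tray_yellow','tray_green']:
    for r in pinpoint('top',n)[:2]: print(n,r,atz(k,*r['pixel'],0.0))
im,d,k=shot('scene','scene1.png')
E
```

```text
feeder {'pixel': [187.8, 173.3], 'conf': 0.82} [0.5527 0.3766 0.    ]
dropper {'pixel': [185.5, 202.2], 'conf': 0.5} [0.4909 0.3797 0.    ]
reagent_tray {'pixel': [329.3, 242.5], 'conf': 0.69} [0.4104 0.0747 0.    ]
vial_red {'pixel': [184.9, 184.5], 'conf': 0.55} [0.5286 0.3821 0.    ]
vial_yellow {'pixel': [186.5, 173.9], 'conf': 0.68} [0.5514 0.3794 0.    ]
vial_yellow {'pixel': [188.2, 161.3], 'conf': 0.52} [0.5786 0.3766 0.    ]
vial_green {'pixel': [187.6, 160.7], 'conf': 0.66} [0.5799 0.3779 0.    ]
tray_red {'pixel': [262.4, 171.7], 'conf': 0.73} [0.5586 0.2175 0.    ]
tray_yellow {'pixel': [264.9, 247.7], 'conf': 0.68} [0.3975 0.2102 0.    ]
tray_green {'pixel': [335.0, 170.9], 'conf': 0.78} [0.5627 0.0623 0.    ]
```

View pics/top2.png

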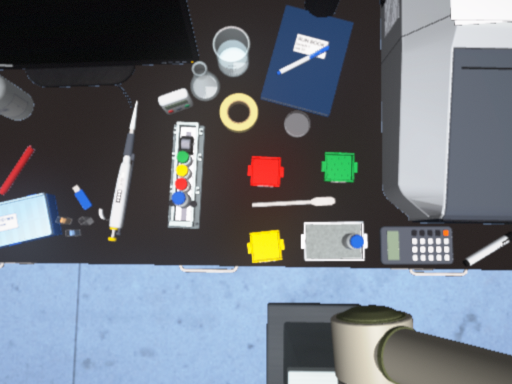

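View pics/scene1.png

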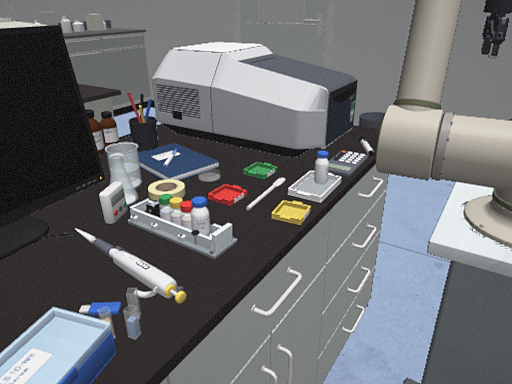

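```bash
cat > m.py <<'E'
from h import *
np.set_printoptions(precision=4,suppress=True)
def blobs(im,d,k,boxes,zmin=0.0,zmax=.1):
    C=cloud(k,d); hsv=cv2.cvtColor(im,cv2.COLOR_RGB2HSV)
    out={}
    for n,(lo,hi,(u0,u1,v0,v1),z) in boxes.items():
        m=cv2.inRange(hsv,lo,hi); b=np.zeros_like(m); b[v0:v1,u0:u1]=1
        m=m*b; m=((m>0)&(d>0)).astype('uint8')
        N,L,st,_=cv2.connectedComponentsWithStats(m); 
        if N<2: print(n,'none'); continue
        i=1+st[1:,4].argmax(); v,u=np.nonzero(L==i); P=C[v,u]
        rect=cv2.minAreaRect(np.stack([u,v],1).astype('float32'))
        W=np.array([atz(k,a,c,z)[:2] for a,c in zip(u,v)],'float32'); rw=cv2.minAreaRect(W)
        out[n]=rw; print(n,len(u),'px',np.array(rect[0]),'med z',np.median(P[:,2]),'med xy',np.median(P[:,:2],0),'rect@z',np.array(rw[0]),np.array(rw[1]),rw[2],'mean',W.mean(0))
    return out
R=((0,150,90),(6,255,255));Y=((22,150,90),(34,255,255));G=((45,120,60),(85,255,255));B=((100,130,60),(125,255,255))
E
python3 - <<'E'
from m import *
f=np.load('top.npz'); im,d=f['im'],f['d']; k={x:f[x] for x in ['fx','fy','cx','cy','R','t']}
L=(160,215,120,230)
blobs(im,d,k,{'cap_r':(*R,L,.068),'cap_y':(*Y,L,.068),'cap_g':(*G,L,.068),'cap_b':(*B,L,.085),'twin':(*B,(340,372,225,255),.079),
'tr':(*R,(240,295,145,200),.012),'ty':(*Y,(240,295,220,275),.012),'tg':(*G,(310,365,140,195),.012),
'reag':((0,0,90),(180,60,255),(296,372,214,266),.016),'feeder':((0,0,90),(180,60,255),(160,212,115,235),.03)})
C=cloud(k,d)
for v in range(190,232,3): print(v,C[v,176:198:3,2])
E
```

```text
cap_r 103 px [181.  183.5] med z 0.06685758032778792 med xy [0.5225 0.379 ] rect@z [0.5228 0.3786] [0.0218 0.0197] 1.8189728260040283 mean [0.5228 0.379 ]
cap_y 102 px [182. 170.] med z 0.06703098677314867 med xy [0.5498 0.378 ] rect@z [0.5497 0.3775] [0.0201 0.0197] 1.6843818426132202 mean [0.5497 0.3779]
cap_g 106 px [182.35 156.45] med z 0.06695039787645674 med xy [0.5777 0.3783] rect@z [0.5768 0.3776] [0.0208 0.0227] 73.3901138305664 mean [0.5771 0.3777]
cap_b 132 px [178. 198.] med z 0.0842067038920836 med xy [0.4929 0.3806] rect@z [0.4928 0.3806] [0.0232 0.023 ] 1.721118688583374 mean [0.4935 0.3804]
twin 135 px [356. 241.] med z 0.07794171126796393 med xy [0.4155 0.0368] rect@z [0.4156 0.0374] [0.0229 0.0233] 0.8274039626121521 mean [0.4154 0.0367]
tr 1017 px [265.4526 171.0433] med z 0.003671739057995468 med xy [0.56   0.2106] rect@z [0.5585 0.2114] [0.0787 0.0662] 88.25653839111328 mean [0.5591 0.2114]
ty 1048 px [265.1967 245.664 ] med z 0.003910346820243978 med xy [0.4018 0.2099] rect@z [0.4023 0.2099] [0.0644 0.0791] 5.9578752517700195 mean [0.4022 0.2096]
tg 971 px [339.
[... 629 characters left out ...]
8  0.0065]
199 [0.0838 0.0827 0.0821 0.0749 0.0568 0.0271 0.0234 0.0079]
202 [0.0828 0.0864 0.0849 0.0661 0.0491 0.0348 0.0305 0.0066]
205 [0.0622 0.0686 0.0656 0.0567 0.0345 0.0312 0.0318 0.0071]
208 [0.0112 0.0073 0.0302 0.0216 0.0081 0.0285 0.0169 0.0074]
211 [0.0075 0.01   0.01   0.011  0.0107 0.0281 0.0138 0.0085]
214 [0.0079 0.0079 0.0088 0.0114 0.0062 0.0295 0.0104 0.0083]
217 [0.0089 0.0103 0.0109 0.0092 0.011  0.0295 0.01   0.0085]
220 [0.0085 0.0072 0.0102 0.0093 0.0089 0.0308 0.0078 0.0075]
223 [0.0437 0.0391 0.0397 0.0417 0.0425 0.0413 0.0088 0.0129]
226 [0.0291 0.0384 0.0409 0.0418 0.0414 0.0415 0.0093 0.0081]
229 [-0.0003 -0.0001  0.001  -0.0008 -0.0014 -0.0014 -0.0024 -0.0014]
```

```bash
python3 - <<'E'
import cv2
a=cv2.imread('pics/top2.png'); cv2.imwrite('pics/c1.png',cv2.resize(a[110:275,150:380],None,fx=3.4,fy=3.4,interpolation=cv2.INTER_CUBIC))
E
```

```text
(no output)
```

View pics/c1.png

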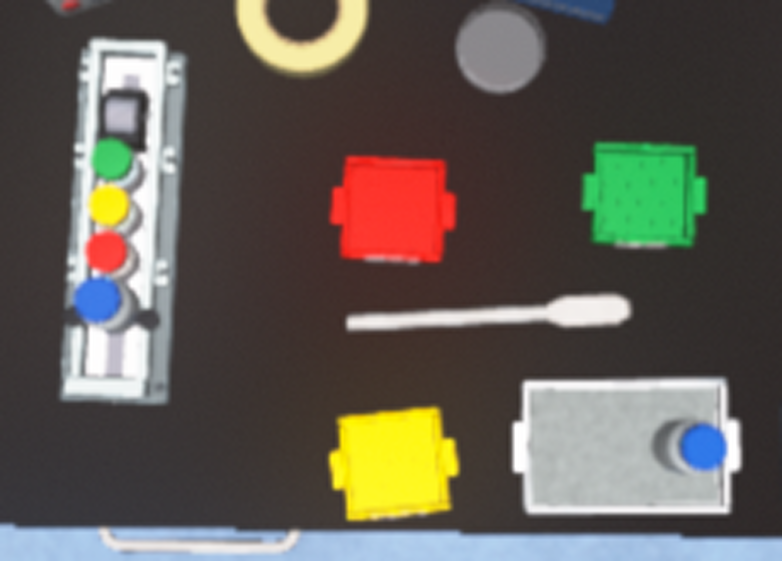

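The top view shows the feeder at about (187,175), with its outlet at the bottom of the picture. The blue-capped bottle is at (180,199), then red, yellow and green. The red tray is at (265,171), yellow at (265,246) and green at (339,167). The reagent tray's free half is left of the twin at (356,241).

Emit:
{"op": "move_arm", "data": {"plan": "0 0 0 0 0 0.168 0.0854; 0 0 0 0 0 0.167 0.0854; 0.018 -0.047 0 0 0 0 0.0854; 0.018 -0.047 0 0 0 0 0.0854; 0.018 -0.047 0 0 0 0 0.0854; 0.018 -0.047 0 0 0 0 0.0854; 0.018 -0.047 0 0 0 0 0.0854; 0.018 -0.047 0 0 0 0 0.0854; 0.018 -0.047 0 0 0 0 0.0854; 0.0145 -0.0488 0 0 0 0 0.0854; 0.0145 -0.0488 0 0 0 0 0.0854; 0.0145 -0.0488 0 0 0 0 0.0854", "grip_force": 40}}

```text
time_s: 2.15
position: [0.3491, -0.0534, 0.2316]
tool_rot: [[1.0, -0.032, 0.001], [-0.032, -1.0, -0.0], [0.001, 0.0, -1.0]]
ft_force: [-0.2, 0.2, -0.5]
grip_width: 0.0855
gripper_force: 0.0
```

```bash
cat > go.py <<'E'
from h import *
import sys
from scipy.spatial.transform import Rotation as Ro
np.set_printoptions(precision=4,suppress=True)
def go(x,y,z,yaw):
    s=env.observe(); A=np.array(s['tool_rot']); a=np.radians(yaw)
    T=np.array([[np.cos(a),np.sin(a),0],[np.sin(a),-np.cos(a),0],[0,0,-1]])
    print('t',s['time_s'],'pos',np.array(s['position']),'w',s['grip_width'],'q',np.array(s['q']),'yaw',np.degrees(np.arctan2(A[1,0],A[0,0])))
    print('turn first',Ro.from_matrix(A.T@T).as_rotvec(),'shift (after turn)',T.T@(np.array([x,y,z])-s['position']))
if __name__=='__main__': go(*map(float,sys.argv[1:]))
E
python3 go.py 0.493 0.3805 0.2 -1.8
```

```text
t 2.15 pos [ 0.3491 -0.0534  0.2316] w 0.08554702906738156 q [-28.1287   1.4223 101.3342   0.0001  77.1844  63.6798] yaw -1.8085051309889442
turn first [ 0.0005 -0.0009 -0.0001] shift (after turn) [ 0.1302 -0.4382  0.0316]
```

Emit:
{"op": "move_arm", "data": {"plan": "0.013 -0.0438 0.003 0 0 0 0.0854; 0.013 -0.0438 0.003 0 0 0 0.0854; 0.013 -0.0438 0.003 0 0 0 0.0854; 0.013 -0.0438 0.003 0 0 0 0.0854; 0.013 -0.0438 0.003 0 0 0 0.0854; 0.013 -0.0438 0.003 0 0 0 0.0854; 0.013 -0.0438 0.003 0 0 0 0.0854; 0.013 -0.0438 0.003 0 0 0 0.0854; 0.013 -0.0438 0.003 0 0 0 0.0854; 0.013 -0.0438 0.003 0 0 0 0.0854; 0 0 0 0 0 0 0.0854"}}

```text
time_s: 3.52
position: [0.4924, 0.381, 0.2001]
tool_rot: [[1.0, -0.029, -0.001], [-0.029, -1.0, -0.0], [-0.001, 0.0, -1.0]]
ft_force: [-0.3, -0.6, -0.1]
grip_width: 0.0855
gripper_force: 0.0
```

```bash
python3 - <<'E'
from m import *
im,d,k=shot('wrist','w1.png'); F=(0,512,0,384)
blobs(im,d,k,{'r':(*R,F,.068),'y':(*Y,F,.068),'g':(*G,F,.068),'b':(*B,F,.085)})
E
python3 go.py 0.493 0.3805 0.041 -1.8
```

```text
r 4602 px [427.   89.5] med z 0.005512285274401898 med xy [0.5611 0.2075] rect@z [0.5624 0.2368] [0.0645 0.0518] 88.30628967285156 mean [0.5634 0.238 ]
y 3267 px [408.6727 233.7521] med z 0.005411038417619098 med xy [0.403  0.2054] rect@z [0.4331 0.2355] [0.0572 0.0644] 6.954590320587158 mean [0.4338 0.2365]
g 683 px [253.5  75. ] med z 0.0690340929188639 med xy [0.5786 0.3763] rect@z [0.5782 0.3766] [0.0224 0.0225] 45.54072570800781 mean [0.5786 0.3763]
b 922 px [  5.7322 203.4223] med z 0.01550428110299441 med xy [0.4554 0.6437] rect@z [0.4803 0.5908] [0.0653 0.0263] 13.955384254455566 mean [0.4775 0.5878]
t 3.575 pos [0.4922 0.3796 0.2005] w 0.08572849874840781 q [ 26.7434  30.3196  65.1052  -0.0071  84.6342 118.4452] yaw -1.7011799861521253
turn first [0.0006 0.0008 0.0017] shift (after turn) [ 0.0008 -0.001   0.1595]
```

View pics/w1.png

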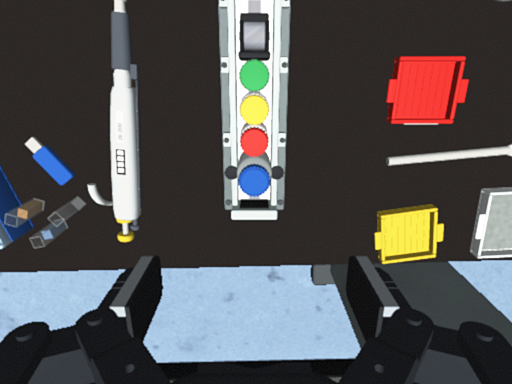

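The wrist view shows the bottle's blue cap at (254,181), red at (254,141), yellow at (254,109), green at (254,75), and the follower at (254,35).

```bash
python3 - <<'E'
from m import *
im,d,k=shot('wrist'); L=(225,285,40,205)
blobs(im,d,k,{'r':(*R,L,.068),'y':(*Y,L,.068),'g':(*G,L,.068),'b':(*B,L,.085),'ty':(*Y,(360,460,190,270),.014),'tr':(*R,(380,475,40,140),.014)})
E
python3 go.py 0.493 0.3805 0.041 -1.8
```

```text
r 605 px [252. 141.] med z 0.06895446223464695 med xy [0.5254 0.3785] rect@z [0.5254 0.3786] [0.0222 0.024 ] 88.25173950195312 mean [0.5251 0.3785]
y 615 px [252.5 109. ] med z 0.06909172842815252 med xy [0.552  0.3777] rect@z [0.5519 0.3774] [0.0223 0.0225] 88.24470520019531 mean [0.5518 0.3777]
g 684 px [251.72  74.46] med z 0.069065674866309 med xy [0.5788 0.3769] rect@z [0.5788 0.3768] [0.0224 0.0228] 42.02887725830078 mean [0.5788 0.3769]
b 742 px [252. 180.] med z 0.08569636570694945 med xy [0.4966 0.3794] rect@z [0.4958 0.3795] [0.0251 0.0261] 88.25341033935547 mean [0.4963 0.3794]
ty 3244 px [407.2078 233.1616] med z 0.005370435383338657 med xy [0.4029 0.2055] rect@z [0.4055 0.2085] [0.0683 0.0769] 6.5712690353393555 mean [0.4061 0.2095]
tr 4604 px [425.   89.5] med z 0.005521737958531845 med xy [0.5611 0.2081] rect@z [0.5597 0.2103] [0.0772 0.062 ] 88.24747467041016 mean [0.5609 0.2116]
t 3.625 pos [0.4922 0.3787 0.201 ] w 0.08545889737785722 q [ 26.6756  30.2369  65.1771  -0.0131  84.6292 118.4351] yaw -1.7582812833138133
turn first [0.0006 0.0006 0.0007] shift (after turn) [ 0.0008 -0.0018  0.16  ]
```

Emit:
{"op": "move_arm", "data": {"plan": "0.0025 0 0.03 0 0 0 0.0854; 0 0 0.04 0 0 0 0.0854; 0 0 0.04 0 0 0 0.0854; 0 0 0.03 0 0 0 0.0854; 0 0 0.0195 0 0 0 0.0854; 0 0 0 0 0 0 0.0854; 0 0 0 0 0 0 0.05; 0 0 0 0 0 0 0.025; 0 0 0 0 0 0 0.025; 0 0 0 0 0 0 0.025; 0 0 0 0 0 0 0.025", "grip_force": 40}}

```text
time_s: 5.0
position: [0.4956, 0.38, 0.043]
tool_rot: [[1.0, -0.031, 0.003], [-0.031, -1.0, 0.003], [0.003, -0.003, -1.0]]
ft_force: [0.0, 4.9, 3.5]
grip_width: 0.031
gripper_force: 39.8
```

```bash
python3 -c "
from h import *
print(env.observe()['grip_width'],env.observe()['gripper_force'],env.observe()['position'])
shot('scene','s2.png')"
```

```text
0.030995017638660832 39.780439138412476 [0.49561456 0.37996933 0.04300835]
```

View pics/s2.png

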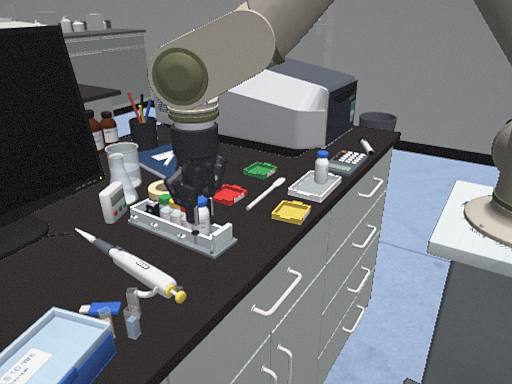

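The gripper has the bottle (31 mm opening) in the lane at about (203,215), and the vials stand behind it.

Emit:
{"op": "move_arm", "data": {"plan": "0 0 -0.01 0 0 0 0.02; 0 0 -0.012 0 0 0 0.02; 0 0 -0.014 0 0 0 0.02; 0 0 -0.014 0 0 0 0.02; 0 0 -0.014 0 0 0 0.02; 0 0 -0.014 0 0 0 0.02; 0 0 -0.014 0 0 0 0.02; 0 0 -0.014 0 0 0 0.02; 0 0 -0.014 0 0 0 0.02; 0 0 0 0 0 0 0.02; 0 0 0 0 0 0 0.02; 0 0 0 0 0 0 0.02"}}

```text
time_s: 6.55
position: [0.4946, 0.3786, 0.1612]
tool_rot: [[1.0, -0.031, -0.001], [-0.031, -1.0, -0.001], [-0.001, 0.001, -1.0]]
ft_force: [0.6, -0.4, -1.0]
grip_width: 0.0312
gripper_force: 39.9
```

```bash
python3 go.py 0.4145 0.1015 0.036 0; python3 -c "
from m import *
im,d,k=shot('top','t3.png');L=(160,215,120,230)
blobs(im,d,k,{'cap_r':(*R,L,.068),'cap_y':(*Y,L,.068),'cap_g':(*G,L,.068)})
im,d,k=shot('wrist','w3.png')"
```

```text
t 6.55 pos [0.4946 0.3786 0.1612] w 0.031249382411155754 q [ 26.5573  32.207   68.4162   0.0002  79.4524 118.3471] yaw -1.7898369081872751
turn first [ 0.0006  0.0012 -0.0312] shift (after turn) [-0.0801  0.2771  0.1252]
cap_r 66 px [177.1 214.7] med z 0.06759798234802233 med xy [0.4609 0.3837] rect@z [0.4614 0.3844] [0.022 0.013] 28.124113082885742 mean [0.4619 0.3836]
cap_y none
cap_g none
```

View pics/w3.png

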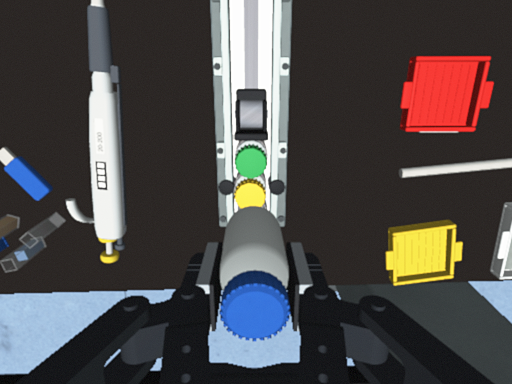

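The bottle is held clear. The red vial is at the stop, with yellow at (250,195), green at (250,160), and the follower behind them.

Emit:
{"op": "move_arm", "data": {"plan": "-0.005 0.0174 0 0 0 0 0.02; -0.0089 0.035 0 0 0 0 0.02; -0.0089 0.035 0 0 0 0 0.02; -0.0089 0.035 0 0 0 0 0.02; -0.0089 0.035 0 0 0 0 0.02; -0.0089 0.035 0 0 0 0 0.02; -0.0089 0.035 0 0 0 0 0.02; -0.0089 0.035 0 0 0 0 0.02; -0.0041 0.017 0 0 0 0 0.02; 0 0 0 0 0 0 0.02; 0 0 0.03 0 0 0 0.02; 0 0 0.03 0 0 0 0.02"}}

```text
time_s: 8.15
position: [0.4152, 0.1024, 0.1013]
tool_rot: [[1.0, -0.031, 0.001], [-0.031, -1.0, 0.0], [0.001, -0.0, -1.0]]
ft_force: [0.4, 0.3, -1.1]
grip_width: 0.031
gripper_force: 40.0
```

```bash
python3 go.py 0.4145 0.1015 0.037 -1.8; python3 -c "
from h import *
shot('wrist','w4.png')
im,d,k=shot('top');
s=env.observe();print(s['position'],s['grip_width'],s['ft_force'])
C=cloud(k,d)
m=(im.min(2)>90)&(C[...,2]>.011)&(C[...,2]<.03)&(C[...,0]<.48)&(C[...,0]>.34)&(C[...,1]<.16)&(C[...,1]>-.01)
P=C[m];print(P[:,:2].min(0),P[:,:2].max(0),np.percentile(P[:,:2],[3,97],axis=0),len(P))"
```

```text
t 8.15 pos [0.4152 0.1024 0.1013] w 0.03101731445573619 q [ -2.1053  18.9927 104.4341   0.0119  56.4933  89.6486] yaw -1.7604036354396635
turn first [-0.0002 -0.0014  0.0007] shift (after turn) [-0.0007  0.0009  0.0643]
[0.41359458 0.10234224 0.09985236] 0.03116621992292927 [ 0.52387027  0.41521055 -0.17853016]
[0.42526181 0.12786637] [0.45020709 0.13616217] [[0.42731378 0.12806755]
 [0.45020138 0.13562136]] 4
```

View pics/w4.png

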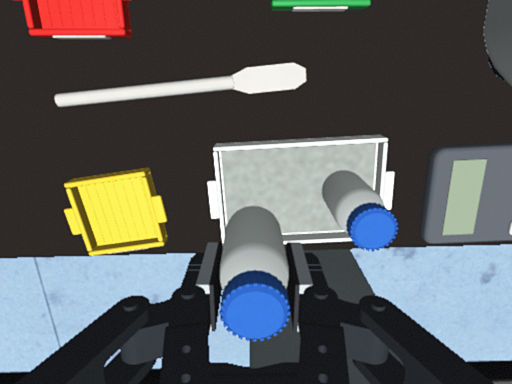

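The held bottle sits over the free half of the tray (tray at about (300,190), twin at (372,227)).

Emit:
{"op": "move_arm", "data": {"plan": "0 0 0.025 0 0 0 0.02; 0 0 0.02 0 0 0 0.02; 0 0 0.012 0 0 0 0.02; 0 0 0.006 0 0 0 0.02; 0 0 0 0 0 0 0.02; 0 0 0 0 0 0 0.02"}}

```text
time_s: 9.0
position: [0.4151, 0.1017, 0.0393]
tool_rot: [[1.0, -0.031, 0.001], [-0.031, -1.0, -0.0], [0.001, -0.0, -1.0]]
ft_force: [-0.1, -0.1, 0.1]
grip_width: 0.031
gripper_force: 39.9
```

Emit:
{"op": "move_arm", "data": {"plan": "0 0 0.001 0 0 0 0.02; 0 0 0.001 0 0 0 0.02; 0 0 0 0 0 0 0.02"}}

```text
time_s: 9.38
position: [0.4149, 0.1017, 0.0369]
tool_rot: [[1.0, -0.031, 0.0], [-0.031, -1.0, 0.0], [0.0, -0.0, -1.0]]
ft_force: [-0.6, 0.4, 1.2]
grip_width: 0.0311
gripper_force: 40.2
```

Emit:
{"op": "move_arm", "data": {"plan": "0 0 0 0 0 0 0.036; 0 0 0 0 0 0 0.044; 0 0 0 0 0 0 0.05; 0 0 0 0 0 0 0.05; 0 0 -0.03 0 0 0 0.05; 0 0 -0.05 0 0 0 0.05; 0 0 -0.05 0 0 0 0.06; 0 0 0 0 0 0 0.0854"}}

```text
time_s: 10.38
position: [0.4162, 0.1017, 0.1697]
tool_rot: [[0.999, -0.031, 0.007], [-0.031, -1.0, -0.0], [0.007, 0.0, -1.0]]
ft_force: [0.2, -0.1, -0.9]
grip_width: 0.0762
gripper_force: 0.0
```

```bash
python3 -c "
from m import *
im,d,k=shot('top','t5.png');L=(160,215,120,230)
blobs(im,d,k,{'cap_r':(*R,L,.068),'cap_y':(*Y,L,.068),'cap_g':(*G,L,.068)})
im,d,k=shot('scene','s5.png');cv2.imwrite('pics/s5c.png',cv2.resize(im[140:260,110:370,::-1],None,fx=3,fy=3))"; python3 go.py 0.467 0.3805 0.17 -1.8
```

```text
cap_r 107 px [179.5 213.5] med z 0.06729987996835461 med xy [0.4632 0.3807] rect@z [0.4638 0.3798] [0.0215 0.0215] 0.8550451993942261 mean [0.4638 0.3803]
cap_y 110 px [179. 200.] med z 0.06718825053272913 med xy [0.4903 0.3816] rect@z [0.4903 0.3816] [0.0197 0.0235] 0.8636286854743958 mean [0.4903 0.3816]
cap_g 105 px [180.5 186. ] med z 0.06747427993511272 med xy [0.5179 0.3803] rect@z [0.5179 0.3795] [0.0213 0.022 ] 65.12101745605469 mean [0.5181 0.3796]
t 10.475 pos [0.4145 0.1017 0.1665] w 0.08512846705684482 q [-2.1938 13.4438 98.8658  0.0002 67.6914 89.5943] yaw -1.7881641332125828
turn first [-0.      0.      0.0002] shift (after turn) [ 0.0437 -0.2803 -0.0035]
```

View pics/s5c.png

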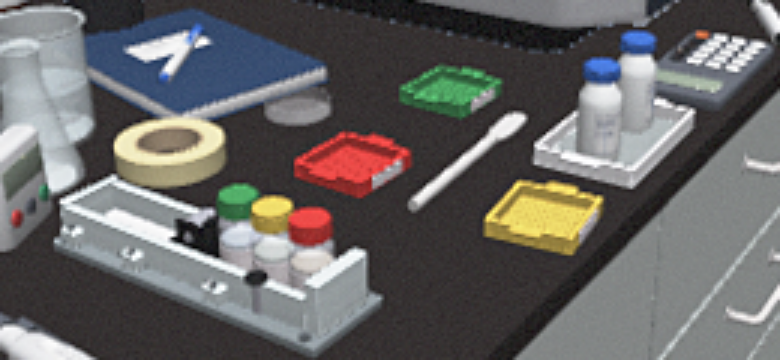

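Both bottles stand upright in the reagent tray, at about (600,105) and (637,80) in the crop. The vials wait at the stop in the order red, yellow, green.

Emit:
{"op": "move_arm", "data": {"plan": "0.0027 -0.0175 0 0 0 0 0.0854; 0.0054 -0.035 0 0 0 0 0.0854; 0.0054 -0.035 0 0 0 0 0.0854; 0.0054 -0.035 0 0 0 0 0.0854; 0.0054 -0.035 0 0 0 0 0.0854; 0.0054 -0.035 0 0 0 0 0.0854; 0.0054 -0.035 0 0 0 0 0.0854; 0.0054 -0.035 0 0 0 0 0.0854; 0.0027 -0.017 0 0 0 0 0.0854; 0 0 0.02 0 0 0 0.0854; 0 0 0.03 0 0 0 0.0854; 0 0 0 0 0 0 0.0854"}}

```text
time_s: 11.98
position: [0.4652, 0.3789, 0.1132]
tool_rot: [[0.999, -0.031, -0.007], [-0.031, -1.0, -0.004], [-0.007, 0.004, -1.0]]
ft_force: [0.4, -0.1, 0.4]
grip_width: 0.0854
gripper_force: 0.0
```

```bash
python3 -c "
from m import *
im,d,k=shot('wrist','w6.png');L=(200,300,100,384)
blobs(im,d,k,{'cap_r':(*R,L,.068),'cap_y':(*Y,L,.068),'cap_g':(*G,L,.068)})
"; python3 go.py 0.466 0.38 0.035 -1.8
```

```text
cap_r 1103 px [250.25 215.75] med z 0.07038171448770597 med xy [0.4677 0.381 ] rect@z [0.4668 0.3811] [0.0243 0.0254] 46.31059265136719 mean [0.4665 0.381 ]
cap_y 1213 px [247.08 175.94] med z 0.07050814980018172 med xy [0.4945 0.3817] rect@z [0.4935 0.3818] [0.0242 0.0241] 34.54657745361328 mean [0.4936 0.3818]
cap_g 1291 px [248.  131.5] med z 0.0707307680247447 med xy [0.5208 0.3801] rect@z [0.5203 0.3803] [0.0233 0.0238] 88.20419311523438 mean [0.5203 0.3802]
t 12.025 pos [0.4661 0.3793 0.1153] w 0.08541171943381547 q [ 27.8654  32.7383  75.7887  -0.0003  71.6975 119.6577] yaw -1.7923626452302546
turn first [0.0019 0.0034 0.0001] shift (after turn) [-0.0001 -0.0007  0.0803]
```

Emit:
{"op": "move_arm", "data": {"plan": "0 -0.0007 0.03 0 0 0 0.0854; 0 0 0.03 0 0 0 0.0854; 0 0 0.015 0 0 0 0.0854; 0 0 0.005 0 0 0 0.0854; 0 0 0 0 0 0 0.0854; 0 0 0 0 0 0 0.05; 0 0 0 0 0 0 0.02; 0 0 0 0 0 0 0.02; 0 0 0 0 0 0 0.02; 0 0 0 0 0 0 0.02", "grip_force": 40}}

```text
time_s: 13.28
position: [0.4669, 0.3805, 0.0373]
tool_rot: [[1.0, -0.031, 0.001], [-0.031, -1.0, 0.0], [0.001, -0.0, -1.0]]
ft_force: [-0.9, -0.2, 5.2]
grip_width: 0.0253
gripper_force: 39.3
```

Emit:
{"op": "move_arm", "data": {"plan": "0 0 0 0 0 0 0.04; 0 0 0 0 0 0 0.05; 0 0 0.0035 0 0 0 0.05; 0 0 0 0 0 0 0.05; 0 0 0 0 0 0 0.02; 0 0 0 0 0 0 0.02; 0 0 0 0 0 0 0.02; 0 0 0 0 0 0 0.02; 0 0 0 0 0 0 0.02", "grip_force": 40}}

```text
time_s: 14.4
position: [0.4667, 0.3805, 0.0335]
tool_rot: [[1.0, -0.031, 0.0], [-0.031, -1.0, 0.0], [0.0, -0.0, -1.0]]
ft_force: [-0.7, 0.2, 3.2]
grip_width: 0.0254
gripper_force: 39.3
```

```bash
python3 -c "
from h import *
s=env.observe();print(s['position'],s['grip_width'],s['ft_force'])
im,d,k=shot('scene');cv2.imwrite('pics/s7c.png',cv2.resize(im[150:260,120:270,::-1],None,fx=4,fy=4))"
```

```text
[0.46674251 0.38049218 0.03348979] 0.025403681276052793 [-0.7357437   0.21026806  3.17227416]
```

View pics/s7c.png

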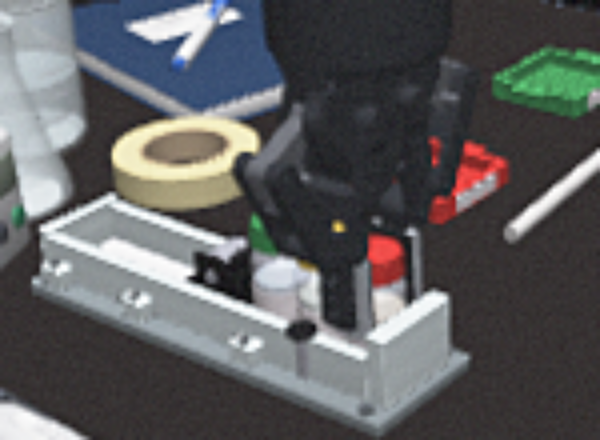

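The fingers hold the red vial at about (380,280) in the crop. It stands upright, with yellow and green behind it.

Emit:
{"op": "move_arm", "data": {"plan": "0 0 -0.01 0 0 0 0.02; 0 0 -0.02 0 0 0 0.02; 0 0 -0.02 0 0 0 0.02; 0 0 -0.02 0 0 0 0.02; 0 0 -0.02 0 0 0 0.02; 0 0 -0.01 0 0 0 0.02; 0 0 0 0 0 0 0.02; 0.015 0.0265 0 0 0 0 0.02; 0.025 0.044 0 0 0 0 0.02; 0.025 0.044 0 0 0 0 0.02; 0.02 0.034 0 0 0 0 0.02; 0.0125 0.018 0 0 0 0 0.02"}}

```text
time_s: 15.95
position: [0.5594, 0.2093, 0.1325]
tool_rot: [[0.999, -0.033, -0.002], [-0.033, -0.999, -0.0], [-0.002, 0.0, -1.0]]
ft_force: [-0.3, 0.6, -0.9]
grip_width: 0.0258
gripper_force: 39.5
```

Emit:
{"op": "move_arm", "data": {"plan": "0 0 0.01 0 0 0 0.02; 0 0 0.025 0 0 0 0.02; 0 0 0.03 0 0 0 0.02; 0 0 0.02 0 0 0 0.02; 0 0 0.012 0 0 0 0.02; 0 0 0.005 0 0 0 0.02; 0 0 0 0 0 0 0.02; 0 0 0 0 0 0 0.02"}}

```text
time_s: 16.95
position: [0.5593, 0.2111, 0.032]
tool_rot: [[1.0, -0.031, 0.001], [-0.031, -1.0, 0.0], [0.001, -0.0, -1.0]]
ft_force: [-0.7, -0.4, -0.3]
grip_width: 0.0258
gripper_force: 39.5
```

```bash
python3 go.py 0.559 0.211 0.0275 -1.8
```

```text
t 16.95 pos [0.5593 0.2111 0.032 ] w 0.02583115796799009 q [  9.3448  38.1526  81.4728   0.0007  60.2989 101.1276] yaw -1.7831040214981468
turn first [-0.0003 -0.0013  0.0003] shift (after turn) [-0.0003  0.0001  0.0045]
```

Emit:
{"op": "move_arm", "data": {"plan": "0 0 0.0025 0 0 0 0.02; 0 0 0.0015 0 0 0 0.02; 0 0 0 0 0 0 0.02; 0 0 0 0 0 0 0.02"}}

```text
time_s: 17.45
position: [0.5591, 0.2109, 0.0275]
tool_rot: [[1.0, -0.031, 0.0], [-0.031, -1.0, 0.0], [0.0, -0.0, -1.0]]
ft_force: [-0.1, 0.6, 1.6]
grip_width: 0.0257
gripper_force: 39.7
```

Emit:
{"op": "move_arm", "data": {"plan": "0 0 0 0 0 0 0.032; 0 0 0 0 0 0 0.042; 0 0 0 0 0 0 0.06; 0 0 -0.02 0 0 0 0.0854; 0 0 -0.04 0 0 0 0.0854; 0 0 -0.04 0 0 0 0.0854; -0.012 -0.02 0 0 0 0 0.0854; -0.025 -0.043 0 0 0 0 0.0854; -0.025 -0.043 0 0 0 0 0.0854; -0.023 -0.04 0 0 0 0 0.0854; -0.0125 -0.0205 0 0 0 0 0.0854; 0 0 0 0 0 0 0.0854"}}

```text
time_s: 18.95
position: [0.4658, 0.3816, 0.1272]
tool_rot: [[1.0, -0.029, -0.0], [-0.029, -1.0, 0.0], [-0.0, 0.0, -1.0]]
ft_force: [-0.5, -1.3, 0.9]
grip_width: 0.0852
gripper_force: 0.0
```

```bash
python3 go.py 0.466 0.3805 0.0335 -1.8;  python3 -c "
from m import *
im,d,k=shot('wrist');L=(200,300,100,384)
blobs(im,d,k,{'cap_y':(*Y,L,.068),'cap_g':(*G,L,.068)})
im,d,k=shot('scene');cv2.imwrite('pics/s8c.png',cv2.resize(im[140:260,110:370,::-1],None,fx=3,fy=3))"
```

```text
t 18.95 pos [0.4658 0.3816 0.1272] w 0.08523848851443626 q [ 28.0686  32.0391  74.8825   0.0058  73.0886 119.7071] yaw -1.6402211578566783
turn first [0.     0.0002 0.0028] shift (after turn) [0.0003 0.001  0.0937]
cap_y 993 px [256.  208.5] med z 0.06831340363688332 med xy [0.4676 0.3787] rect@z [0.4676 0.3784] [0.0245 0.024 ] 40.45906448364258 mean [0.4674 0.3787]
cap_g 1036 px [252.5 171.5] med z 0.06848133210308564 med xy [0.494  0.3798] rect@z [0.4933 0.3799] [0.0226 0.0247] 88.29590606689453 mean [0.4937 0.3798]
```

View pics/s8c.png

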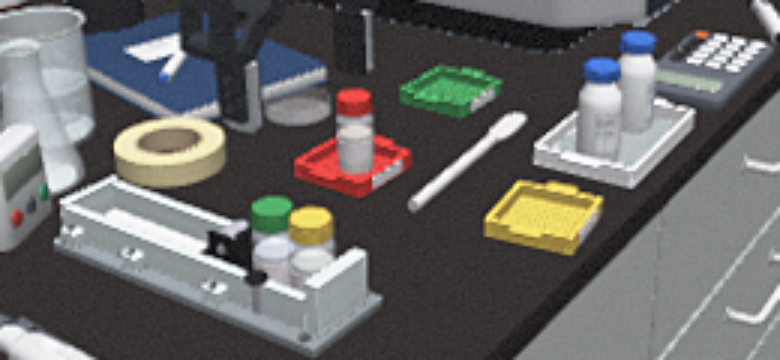

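The red vial stands upright in the red tray at (355,135). Yellow is at the stop with green behind it.

Emit:
{"op": "move_arm", "data": {"plan": "0 0.0005 0.03 0 0 0 0.0854; 0 0 0.035 0 0 0 0.0854; 0 0 0.02 0 0 0 0.0854; 0 0 0.009 0 0 0 0.0854; 0 0 0 0 0 0 0.0854; 0 0 0 0 0 0 0.05; 0 0 0 0 0 0 0.02; 0 0 0 0 0 0 0.02; 0 0 0 0 0 0 0.02; 0 0 0 0 0 0 0.02"}}

```text
time_s: 20.3
position: [0.4669, 0.3801, 0.0339]
tool_rot: [[1.0, -0.031, 0.001], [-0.031, -1.0, 0.0], [0.001, -0.0, -1.0]]
ft_force: [-1.1, -0.8, 4.9]
grip_width: 0.0254
gripper_force: 39.3
```

```bash
python3 go.py 0.404 0.210 0.0275 -1.8
```

```text
t 20.3 pos [0.4669 0.3801 0.0339] w 0.025443945703218177 q [ 27.8935  38.3371  80.6263  -0.003   60.9863 119.6754] yaw -1.7805057544981535
turn first [-0.0004 -0.0008  0.0003] shift (after turn) [-0.0575  0.1719  0.0064]
```

Emit:
{"op": "move_arm", "data": {"plan": "0 0 -0.01 0 0 0 0.02; 0 0 -0.02 0 0 0 0.02; 0 0 -0.02 0 0 0 0.02; 0 0 -0.02 0 0 0 0.02; 0 0 -0.02 0 0 0 0.02; 0 0 -0.01 0 0 0 0.02; 0 0 0 0 0 0 0.02; -0.0085 0.026 0 0 0 0 0.02; -0.015 0.044 0 0 0 0 0.02; -0.015 0.044 0 0 0 0 0.02; -0.012 0.038 0 0 0 0 0.02; -0.007 0.02 0 0 0 0 0.02"}}

```text
time_s: 21.8
position: [0.4027, 0.2083, 0.1327]
tool_rot: [[0.999, -0.032, -0.002], [-0.032, -0.999, -0.0], [-0.002, 0.001, -1.0]]
ft_force: [0.9, 0.0, -0.1]
grip_width: 0.0257
gripper_force: 39.5
```

Emit:
{"op": "move_arm", "data": {"plan": "0 0 0.01 0 0 0 0.02; 0 0 0.025 0 0 0 0.02; 0 0 0.03 0 0 0 0.02; 0 0 0.02 0 0 0 0.02; 0 0 0.012 0 0 0 0.02; 0 0 0.005 0 0 0 0.02; 0 0 0.002 0 0 0 0.02; 0 0 0.0015 0 0 0 0.02; 0 0 0 0 0 0 0.02; 0 0 0 0 0 0 0.02"}}

```text
time_s: 23.05
position: [0.404, 0.2098, 0.0281]
tool_rot: [[1.0, -0.031, 0.001], [-0.031, -1.0, 0.0], [0.001, -0.0, -1.0]]
ft_force: [0.1, 0.3, 0.0]
grip_width: 0.0253
gripper_force: 39.5
```

```bash
python3 go.py 0.404 0.2095 0.0275 -1.8
```

```text
t 23.05 pos [0.404  0.2098 0.0281] w 0.025332715326433716 q [ 12.4865  28.5235 105.0473  -0.      46.394  104.2779] yaw -1.7913652282254249
turn first [-0.0002 -0.0006  0.0002] shift (after turn) [0.     0.0003 0.0006]
```

Touching down gently, then releasing and returning for the green vial.

Emit:
{"op": "move_arm", "data": {"plan": "0 0 0.0007 0 0 0 0.02; 0 0 0 0 0 0 0.02; 0 0 0 0 0 0 0.032; 0 0 0 0 0 0 0.042; 0 0 0 0 0 0 0.06; 0 0 -0.02 0 0 0 0.0854; 0 0 -0.04 0 0 0 0.0854; 0 0 -0.04 0 0 0 0.0854; 0.01 -0.03 0 0 0 0 0.0854; 0.017 -0.05 0 0 0 0 0.0854; 0.017 -0.05 0 0 0 0 0.0854; 0.0135 -0.042 0 0 0 0 0.0854"}}

```text
time_s: 24.55
position: [0.467, 0.3817, 0.1269]
tool_rot: [[1.0, -0.031, -0.0], [-0.031, -1.0, 0.0], [-0.0, -0.0, -1.0]]
ft_force: [0.2, -1.1, -0.3]
grip_width: 0.0852
gripper_force: 0.0
```

```bash
python3 go.py 0.4665 0.3803 0.0335 -1.8;  python3 -c "
from m import *
im,d,k=shot('wrist');L=(200,300,100,384)
blobs(im,d,k,{'cap_g':(*G,L,.068)})
im,d,k=shot('scene');cv2.imwrite('pics/s9c.png',cv2.resize(im[140:260,110:370,::-1],None,fx=3,fy=3))"
```

```text
t 24.55 pos [0.467  0.3817 0.1269] w 0.0851523980570124 q [ 28.0245  32.1562  74.7235   0.0019  73.1234 119.7889] yaw -1.764969250520058
turn first [-0.      0.0001  0.0006] shift (after turn) [-0.0005  0.0014  0.0934]
cap_g 974 px [252.25 210.75] med z 0.06818325867596453 med xy [0.4678 0.3858] rect@z [0.4679 0.3859] [0.0245 0.0242] 41.026119232177734 mean [0.4677 0.3858]
```

View pics/s9c.png

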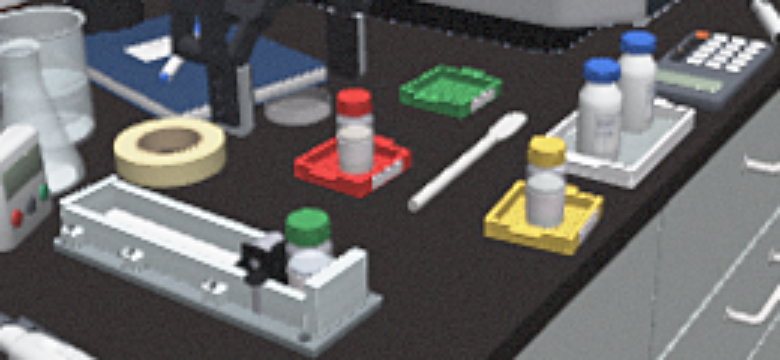

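Yellow stands upright in its tray at (545,185). Green is at the stop at (307,245), with the follower right behind it.

Emit:
{"op": "move_arm", "data": {"plan": "-0.0015 0.0003 0.03 0 0 0 0.0854; 0 0 0.035 0 0 0 0.0854; 0 0 0.02 0 0 0 0.0854; 0 0 0.0088 0 0 0 0.0854; 0 0 0 0 0 0 0.0854; 0 0 0 0 0 0 0.05; 0 0 0 0 0 0 0.02; 0 0 0 0 0 0 0.02; 0 0 0 0 0 0 0.02; 0 0 0 0 0 0 0.02"}}

```text
time_s: 25.9
position: [0.4654, 0.3798, 0.0339]
tool_rot: [[1.0, -0.031, 0.001], [-0.031, -1.0, 0.0], [0.001, -0.0, -1.0]]
ft_force: [-0.8, -0.8, 5.5]
grip_width: 0.0259
gripper_force: 39.3
```

```bash
python3 go.py 0.570 0.056 0.0275 -1.8
```

```text
t 25.9 pos [0.4654 0.3798 0.0339] w 0.025894632485160177 q [ 27.9374  38.2343  80.8607   0.0003  60.8497 119.7222] yaw -1.7849894907502686
turn first [-0.0005 -0.0008  0.0003] shift (after turn) [0.1147 0.3204 0.0064]
```

```bash
python3 -c "
from h import *
np.set_printoptions(precision=3,suppress=True)
f=np.load('top.npz'); k={x:f[x] for x in ['fx','fy','cx','cy','R','t']}
C=cloud(k,f['d']); m=(f['d']>0)&(C[...,2]>.03)&(C[...,1]<.02)&(C[...,0]>.44)
P=C[m]
for z in np.arange(.03,.4,.04):
    q=P[(P[:,2]>=z)&(P[:,2]<z+.04)&(P[:,0]<.68)]
    if len(q): print(round(z,2),len(q),'ymax',np.percentile(q[:,1],98),'xmin',q[:,0].min())
"
```

```text
0.03 258 ymax -0.01876359281382068 xmin 0.45245550775891735
0.07 886 ymax -0.01868874440882796 xmin 0.45174501637142545
0.11 1075 ymax -0.018736489445048125 xmin 0.4525636417974282
0.15 3453 ymax -0.01944293293644689 xmin 0.4517207930505917
0.19 10393 ymax -0.04855212434736778 xmin 0.4534198213296619
0.23 1500 ymax -0.07681365183065952 xmin 0.6257408195709324
```

Emit:
{"op": "move_arm", "data": {"plan": "0 0 -0.01 0 0 0 0.02; 0 0 -0.02 0 0 0 0.02; 0 0 -0.02 0 0 0 0.02; 0 0 -0.02 0 0 0 0.02; 0 0 -0.02 0 0 0 0.02; 0 0 -0.01 0 0 0 0.02; 0 0 0 0 0 0 0.02; 0.0085 0.024 0 0 0 0 0.02; 0.0145 0.041 0 0 0 0 0.02; 0.0145 0.041 0 0 0 0 0.02; 0.0145 0.041 0 0 0 0 0.02; 0.008 0.02 0 0 0 0 0.02"}}

```text
time_s: 27.4
position: [0.5201, 0.2088, 0.1324]
tool_rot: [[0.999, -0.033, -0.002], [-0.033, -0.999, -0.0], [-0.002, 0.001, -1.0]]
ft_force: [0.1, 0.6, -0.1]
grip_width: 0.0258
gripper_force: 39.5
```

Emit:
{"op": "move_arm", "data": {"plan": "0.0095 0.026 0 0 0 0 0.02; 0.0145 0.04 0 0 0 0 0.02; 0.0145 0.04 0 0 0 0 0.02; 0.0105 0.029 0 0 0 0 0.02; 0.0055 0.0155 0 0 0 0 0.02; 0 0 0.01 0 0 0 0.02; 0 0 0.025 0 0 0 0.02; 0 0 0.03 0 0 0 0.02; 0 0 0.02 0 0 0 0.02; 0 0 0.012 0 0 0 0.02; 0 0 0.005 0 0 0 0.02; 0 0 0.002 0 0 0 0.02"}}

```text
time_s: 28.9
position: [0.5698, 0.059, 0.0295]
tool_rot: [[1.0, -0.031, 0.0], [-0.031, -1.0, 0.0], [0.0, -0.0, -1.0]]
ft_force: [0.1, 0.7, -0.5]
grip_width: 0.0254
gripper_force: 39.5
```

Emit:
{"op": "move_arm", "data": {"plan": "0 0 0.0015 0 0 0 0.02; 0 0 0.0007 0 0 0 0.02; 0 0 0 0 0 0 0.02"}}

```text
time_s: 29.28
position: [0.57, 0.0587, 0.0279]
tool_rot: [[1.0, -0.031, 0.001], [-0.031, -1.0, -0.0], [0.001, -0.0, -1.0]]
ft_force: [-1.8, 0.1, 4.9]
grip_width: 0.0256
gripper_force: 40.0
```

Touched down with about 5 N. Releasing with a limited opening because of the instrument beside the tray.

Emit:
{"op": "move_arm", "data": {"plan": "0 0 0 0 0 0 0.032; 0 0 0 0 0 0 0.042; 0 0 0 0 0 0 0.05; 0 0 -0.02 0 0 0 0.05; 0 0 -0.04 0 0 0 0.05; 0 0 -0.04 0 0 0 0.05; -0.02 -0.02 -0.02 0 0 0 0.05; -0.04 -0.04 0 0 0 0 0.05; -0.04 -0.04 0 0 0 0 0.05; 0 0 0 0 0 0 0.05; 0 0 0 0 0 0 0.05"}}

```text
time_s: 30.65
position: [0.4734, 0.1617, 0.1473]
tool_rot: [[1.0, -0.031, 0.001], [-0.031, -1.0, -0.0], [0.001, 0.0, -1.0]]
ft_force: [0.0, -0.3, 0.2]
grip_width: 0.0503
gripper_force: 0.0
```

```bash
python3 -c "
from m import *
im,d,k=shot('scene');cv2.imwrite('pics/s10.png',cv2.resize(im[140:260,110:370,::-1],None,fx=3,fy=3))
im,d,k=shot('top')
blobs(im,d,k,{'r':(*R,(240,295,145,200),.062),'y':(*Y,(240,295,220,275),.062)})
C=cloud(k,d);hsv=cv2.cvtColor(im,cv2.COLOR_RGB2HSV)
for n,c,b in [('r',R,(240,295,145,200)),('y',Y,(240,295,220,275)),('g',G,(310,365,140,195)),('b',B,(290,345,215,265))]:
    m=cv2.inRange(hsv,*c)>0; w=np.zeros_like(m);w[b[2]:b[3],b[0]:b[1]]=1
    P=C[m&w&(C[...,2]>.045)&(d>0)]; print(n,len(P),np.median(P,0) if len(P) else '')
"
```

```text
r 446 px [263.5 170.5] med z 0.005592619227368881 med xy [0.5681 0.2313] rect@z [0.5521 0.2165] [0.0582 0.0658] 0.8914997577667236 mean [0.5584 0.2278]
y 611 px [257.9455 246.4555] med z 0.005299423593762978 med xy [0.401  0.2244] rect@z [0.402  0.2255] [0.0601 0.0444] 6.423837184906006 mean [0.402 0.224]
r 31 [0.5039 0.2247 0.4096]
y 116 [0.4028 0.2136 0.0618]
g 0 
b 131 [0.4128 0.1024 0.0776]
```

View pics/s10.png

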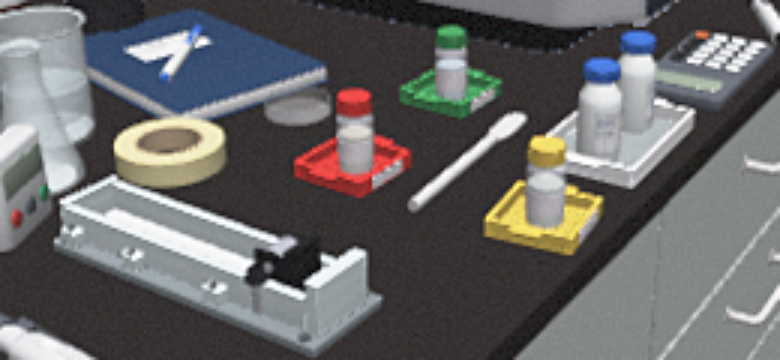

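All three vials stand upright in their colour's tray: green at (450,65), red at (355,135) and yellow at (545,185). The bottle is beside its twin and the feeder is empty.

```bash
python3 -c "
from rig import env
print(env.close_job())"
```

```text
the job is handed in; nothing more can be done
None
```

The job is handed in at about 31 s of the 104 s: the bottle stands beside its twin in the reagent tray, and the red, yellow and green vials stand upright in the trays of their cap colours (last camera view; no verdict was returned).

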